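Clamp a plaster dental model in the bench fixture

TASK

The sliding jaw of the model clamp is locked too far back. Free it with the red clamp knob, slide it up until the plaster model is held snugly between both jaws, and tighten the knob again. Do not crush the model (stay under 60 N), and leave the other things on the bench alone.

Things in the scene. Friction and masses are not known exactly. Their poses are not given: they have to be found in the camera images.
- fixture: Model clamp screwed to the bench. Aluminium bed 90 mm wide (its x) by 300 mm long (its y) by 22 mm high; a fixed blue jaw 90 wide, 25 thick, rising 40 mm above the bed at the +y end, with its inner face at y = +120 mm. Origin: centre of the bed's underside, on the bench; z up. The sliding jaw travels along its y.
- fixed_face (a point): Point on the inner face of the fixed jaw, on the bed's centre line, 42 mm above the bench; axes as the fixture's.
- jaw: Sliding jaw with the knob on it: a blue saddle on the bed. Origin: on the bed's centre line and top (22 mm above the bench), 30 mm behind jaw_face; axes as the fixture's. It slides only along the fixture's y, from y = -120 mm to +80 mm, freely (about 2 N) only while the knob is loose; the tight knob locks it. With the 60 mm model clamped home its y is +30 mm.
- jaw_face (a point): Point on the front (+y) face of the sliding jaw, on the centre line, 42 mm above the bench; axes as the fixture's. The jaw is a blue saddle 84 wide by 60 mm long behind this face, its top 53 mm above the bench, with a steel front plate 90 wide, 10 thick, its top 60 mm above the bench.
- clamp (a joint): Angle of the clamp knob in rad: 0 is the tight stop, grows as the knob is turned counter-clockwise seen from above (loosening), to 1.7 at the loose stop. The clamp bites below about 0.8; turning it takes up to about 0.3 N m.
- clamp_grip (a point): Point on the axis of the red bar-shaped knob that stands on the sliding jaw, 80 mm above the bench and 34 mm behind jaw_face. The bar is 66 mm long (along this point's x), 14 mm thick (along its y), from 64 to 92 mm above the bench; pinch it across its thickness from above. It turns with the knob: at clamp 0 the bar lies along the fixture's x, and it travels with the jaw.
- model: Loose plaster dental model, 0.22 kg, standing on the bed between the jaws: block 70 mm (x) by 60 mm (y, between the jaws) by 24 mm high with a tooth arch on it, 40 mm high in all. Origin: centre of its underside, 22 mm above the bench; y roughly along the fixture's y. The sliding jaw pushes it along the bed to the fixed jaw.
- impression: Bystander: green impression on a round white base, 80 mm diameter, 53 mm high; origin under its centre.
- bur_box: Bystander: flat red box with clear lid, 110 x 75 x 30 mm; origin under its centre.
- knife: Bystander: spatula with wooden handle, 170 mm long along its x, 20 mm thick; origin under its middle.
- dish: Bystander: white bowl, 80 mm across, 26 mm high; origin under its centre.

How it is judged:
By the outcome, as a careful person would: the job done as asked, in the order asked, and still so for the second after the job is handed in, with the robot touching nothing.
It also fails if it takes over 35 s, if anything falls off the work surface, if the arm or the gripper's body presses on something with over 40 N, if the wrist force passes 120 N, or if a joint passes its speed limit or range.

ROBOT

A 6-joint arm with a two-finger parallel gripper is mounted at the origin on the work surface. World frame = base frame: x ahead of the robot, y to its left, z up, the work surface at z = 0. Lengths are in m, angles in rad, forces in N, time in s.
With the tool pointing down it reaches from about 0.3 to 0.775 m from the base axis. Payload 14.6 kg.
Tool frame: the origin (TCP) lies midway between the tips of the shut fingers; the grasp point (between the pads) lies 19 mm behind it (hold_point_z is the distance from the TCP to the grasp point, in m); z points along the fingers, y is the line along which they close (so a half turn about z gives the same grasp; the last joint's range is limited). The gripper opens to 85 mm and grips with 20 to 120 N. Pads are 22 mm wide; open, the fingers measure 114 mm over their backs; the gripper's body (76 mm by 85 mm) begins 54 mm behind the grasp point. The pads swing forward as they close: fully open they stand 13 mm farther back than shut.
Start: joints at [-1.361, 0.3, 1.521, -0, 1.321, -0.067], TCP at [0.15, -0.529, 0.231] pointing down, gripper open.
Joint ranges: [-3.03, 3.03], [-0.79, 2.21], [0.23, 2.52], [-1.04, 4.18], [0, 3.07], [-2.55, 2.55]. Speed limits (rad/s): [2.22, 2.22, 2.57, 3.14, 3.14, 3.14].

INTERFACE

Orientations are given as a rotation vector (axis times angle).
In Python, from cell import * gives the robot as it stands.
- The arm moves only by the tool step_arm, never from a script. Its argument "increments" is a list of rows, each a list of 7 numbers: the shift along the tool's x, y, z in cm, then the turn, a rotation vector about the tool's x, y, z in degrees, then the finger opening in cm, from 0 to 8.54. In form: [[dx, dy, dz, rx, ry, rz, fingers], ...]. A call has exactly 10 rows; each row shifts and turns the commanded pose from where the row before left it, along the tool's axes as they then stand; what a row does not reach is not made up. A row lasts 1/12 s, in which the tool goes at most 41.7 mm and 7.16 degrees, less where a joint would pass 70% of its speed; a pose out of reach is approached as far as the arm can. A call with a gripper value outside its range is refused whole. The fingers move at their own pace and stop on an object; the grip force is fixed at half the most. Time passes only in rows, so rows that do not move let the fingers close, or fill a call up. It gives the time, the measured TCP pose, the force, the opening and the grip force at its end, in the units of the state.
- read_state(): the state, without advancing time (a new reading comes with each control period).
- capture(name): name is "side" or "top"; returns the picture (480x640x3 uint8, red, green, blue); there is no depth.
- get_calibration(name): a dict with "mtx" (3x3 intrinsics, pixels), "distortion" ([k1, k2, p1, p2, k3] as OpenCV has them; the pictures are not rectified), "world_to_cam" (4x4, takes a point from world to camera coordinates). Camera axes: x right, y down, z forward; pixel columns grow to the right and rows downward; lengths in m; the calibration is good to about 2 mm. A picture is of the moment at which its call begins. get_calibration takes no time and is no camera call.
- close_job(): hands the job in; it is judged then, once.
The state is a dict: "t": time; "joint_pos": joint angles; "dq": joint speeds; "joint_torque": joint torques, N m; "eef_pos": TCP position; "orientation": TCP orientation; "wrist_force": force on the tool from outside, world axes, zero at the start; "wrist_torque": the same for the moment, N m; "opening": finger opening in m; "finger_force": force on a finger pad.
Only numpy, scipy, OpenCV 4.12 (cv2) and the standard library are available. Lean on these libraries where they do the work, as an engineer would, in place of code of your own. Each camera call takes 0.05 s, during which the arm holds its last target. There are 200 camera calls.

## Working session

There is one attempt and no reset: what is moved stays moved. The work goes in short steps, Python scripts to look and compute and a tool call to move; the robot and the scene stay as the last step left them, time stands still between calls to the robot, and variables do not carry over. Pictures are saved under pics/ and viewed, at most 10 in all, crops included, and the job is handed in when it is done.

Besides the shell and the picture viewer there is one more tool, called after ">>>" as name([rows], argument=value, ...), one row to a line, values as JSON. step_arm: Moves the arm, as the interface text tells. Its arguments: {"type":"object","properties":{"increments":{"type":"array","items":{"type":"array","items":{"type":"number"}}}},"required":["increments"]}

```bash
mkdir -p pics; ls
python3 - <<'E'
from cell import *
import cv2
for n in("top","side"):
    cv2.imwrite(f"pics/{n}0.png",capture(n)[:,:,::-1])
    c=get_calibration(n);print(n,c["mtx"].round(1).tolist(),c["distortion"],c["world_to_cam"].round(3).tolist() if hasattr(c["world_to_cam"],"round") else c["world_to_cam"])
print(read_state())
E
```

```text
pics
top [[450.5, 0.0, 322.9], [0.0, 450.5, 248.9], [0.0, 0.0, 1.0]] [-0.08885515  0.          0.          0.          0.        ] [[-0.018, -1.0, -0.025, 0.062], [-0.99, 0.021, -0.139, 0.575], [0.139, 0.022, -0.99, 0.831], [0.0, 0.0, 0.0, 1.0]]
side [[525.3, 0.0, 325.6], [0.0, 525.3, 241.5], [0.0, 0.0, 1.0]] [-0.0551791  0.         0.         0.         0.       ] [[0.876, -0.482, -0.024, -0.471], [-0.309, -0.522, -0.795, 0.26], [0.371, 0.704, -0.606, 0.635], [0.0, 0.0, 0.0, 1.0]]
{'t': 0.1, 'joint_pos': array([-1.36062028e+00,  3.00425609e-01,  1.52148492e+00,  7.20864585e-06,
        1.32069575e+00, -6.65567972e-02]), 'dq': array([ 7.02547733e-04, -2.36306132e-03, -9.71635283e-04,  7.80558108e-04,
       -1.17700868e-03, -6.53264171e-05]), 'joint_torque': array([ 7.28185860e-04, -5.44379425e+01, -3.62369764e+01, -8.59919078e-05,
        3.03942390e-03, -1.25459553e-05]), 'eef_pos': array([ 0.15024884, -0.52887736,  0.23078695]), 'orientation': array([-3.11056582e+00, -4.33162919e-01,  1.03262992e-04]), 'wrist_force': array([ 0.86743075,  0.09891576, -0.48875988]), 'wrist_torque': array([0.01913001, 0.04419873, 0.01996286]), 'finger_force': 0.0, 'opening': 0.08534847266915734}
```

View pics/top0.png

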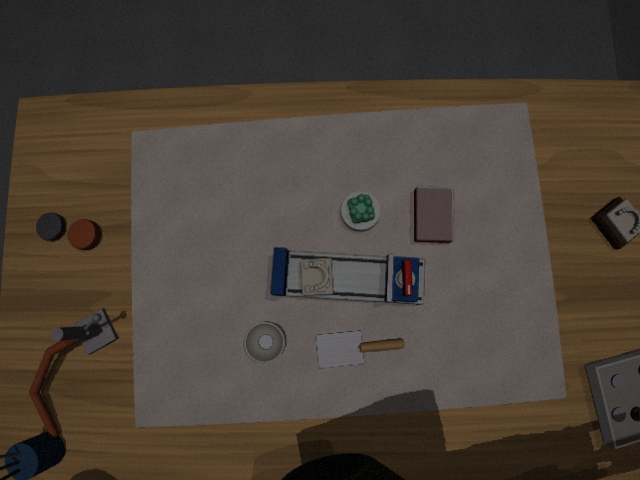

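View pics/side0.png

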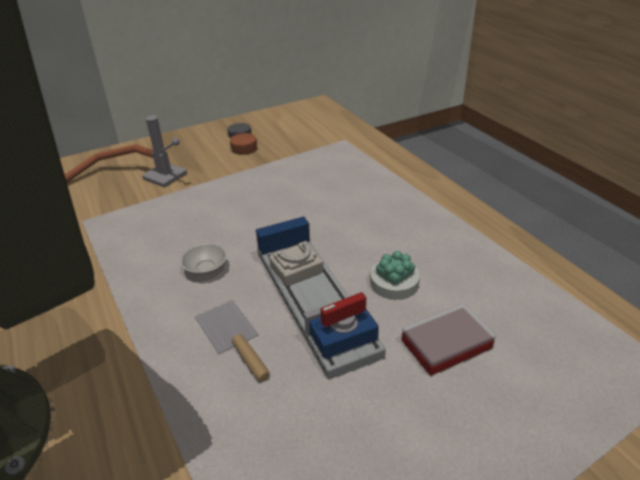

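The top view shows the clamp lying along image x: the fixed jaw is near (280,272), the model near (317,276), and the sliding jaw with its red knob near (407,278). The side view shows the same layout, with the knob at (344,310). Next I'll measure these by colour masks.

```bash
cat > h.py <<'E'
from cell import *
import cv2, numpy as np
def ray(n,px):
    c=get_calibration(n);T=np.array(c["world_to_cam"])
    u=cv2.undistortPoints(np.array(px,float).reshape(-1,1,2),np.array(c["mtx"]),np.array(c["distortion"])).reshape(-1,2)
    return -T[:3,:3].T@T[:3,3], np.c_[u,np.ones(len(u))]@T[:3,:3]
def plane(n,px,z):
    o,d=ray(n,px); return (o+d*((z-o[2])/d[:,2])[:,None])[:,:2]
def tri(a,b):
    (o,d),(p,e)=ray("top",[a]),ray("side",[b]);d,e=d[0],e[0]
    s=np.linalg.lstsq(np.c_[d,-e],p-o,rcond=None)[0];return (o+d*s[0]+p+e*s[1])/2
def proj(n,P):
    c=get_calibration(n);T=np.array(c["world_to_cam"]);return cv2.projectPoints(np.array(P,float),cv2.Rodrigues(T[:3,:3])[0],T[:3,3],np.array(c["mtx"]),np.array(c["distortion"]))[0].reshape(-1,2)
def masks(n,im,box):
    h=cv2.cvtColor(im,cv2.COLOR_RGB2HSV);H,S,V=cv2.split(h)
    x0,y0,x1,y1=box;b=np.zeros(H.shape,bool);b[y0:y1,x0:x1]=1
    return (((H<8)|(H>172))&(S>150)&(V>60)&b),((H>100)&(H<125)&(S>130)&b)
def blobs(m):
    return [c for c in sorted(cv2.findContours(m.astype(np.uint8),cv2.RETR_EXTERNAL,cv2.CHAIN_APPROX_NONE)[0],key=cv2.contourArea,reverse=True) if cv2.contourArea(c)>30]
E
python3 - <<'E'
from h import *
a=capture("top");b=capture("side")
r,bl=masks("top",a,(260,235,440,315))
for c in blobs(r): 
    R=cv2.minAreaRect(c);bp=cv2.boxPoints(R);print("red",R,plane("top",bp,.092).round(4).tolist())
for c in blobs(bl):
    R=cv2.minAreaRect(c);bp=cv2.boxPoints(R);print("blue",R,plane("top",bp,.062).round(4).tolist())
r,bl=masks("side",b,(250,200,400,380))
for c in blobs(r): print("sred",cv2.minAreaRect(c),cv2.approxPolyDP(c,2.5,True).reshape(-1,2).tolist())
for c in blobs(bl): print("sblue",cv2.minAreaRect(c),cv2.approxPolyDP(c,2.5,True).reshape(-1,2).tolist())
A=cv2.resize(a[240:315,262:437],None,fx=4,fy=4,interpolation=cv2.INTER_CUBIC)
B=cv2.resize(b[210:380,240:400],None,fx=3,fy=3,interpolation=cv2.INTER_CUBIC)
o=np.zeros((510,700+0,3),np.uint8)
o=np.zeros((590,700,3),np.uint8);o[:300,:700]=A
o=o[:300]
cv2.imwrite("pics/crop1.png",o[:,:,::-1]);cv2.imwrite("pics/crop2.png",B[:,:,::-1])
E
```

```text
red ((408.0, 277.0), (34.0, 6.0), 90.0) [[0.5449, -0.0992], [0.5446, -0.1101], [0.4832, -0.1074], [0.4835, -0.0966]]
blue ((405.4700927734375, 279.1577453613281), (25.201250076293945, 43.772987365722656), 2.6025619506835938) [[0.4731, -0.0765], [0.5549, -0.0833], [0.5517, -0.1306], [0.47, -0.1232]]
blue ((279.2852783203125, 271.2911682128906), (14.265547752380371, 47.1683464050293), 4.398705959320068) [[0.489, 0.1498], [0.5778, 0.1427], [0.5751, 0.1156], [0.4865, 0.1231]]
sred ((343.1896667480469, 308.72418212890625), (18.198144912719727, 47.352317810058594), 68.19859313964844) [[363, 295], [360, 293], [343, 299], [334, 308], [322, 310], [324, 324], [363, 310]]
sblue ((344.09332275390625, 329.4071350097656), (39.319725036621094, 62.88105010986328), 69.59011840820312) [[366, 312], [358, 317], [358, 327], [348, 334], [324, 329], [318, 319], [310, 322], [313, 336], [316, 336], [325, 356], [375, 338], [376, 325]]
sblue ((282.953857421875, 234.8307647705078), (22.803508758544922, 51.22018814086914), 74.74488067626953) [[306, 222], [302, 218], [258, 230], [260, 248], [267, 251], [306, 238]]
```

View pics/crop1.png

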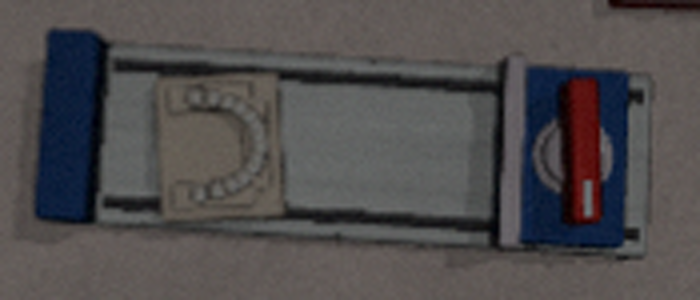

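The crop shows the bar at about (585,150), almost crosswise to the bed. The model is slightly skewed and stands about 15 mm short of the fixed jaw. I'll refine the knob axis and the fixture yaw.

```bash
cat >> h.py <<'E'
def edge(gray,rows,c0,c1,sign):
    pts=[]
    for r in rows:
        g=np.gradient(cv2.GaussianBlur(gray,(3,3),0)[r,c0:c1].astype(float))*sign
        i=int(np.argmax(g[1:-1]))+1;d=g[i-1]-2*g[i]+g[i+1]
        pts.append([c0+i+(.5*(g[i-1]-g[i+1])/d if d else 0),r])
    return np.array(pts)
def line(P):
    vx,vy,x,y=cv2.fitLine(P.astype(np.float32),cv2.DIST_HUBER,0,.001,.001).ravel()
    return np.array([x,y]),np.degrees(np.arctan2(vy,vx))
E
python3 - <<'E'
from h import *
a=np.mean([capture("top").astype(float) for _ in range(4)],0)
R,G,B=a[:,:,0],a[:,:,1],a[:,:,2]
red=R-B-0*G; blu=B-R
rows=range(263,293)
for nm,g,rw,c0,c1,s,z in [("barR",red,rows,408,417,-1,.092),("barL",red,rows,400,408,1,.078),("jawback",blu,list(range(262,298)),414,424,-1,.053),("plate/jaw",blu,list(range(262,298)),386,397,1,.058),("fixedInner",blu,range(252,293),281,292,-1,.050)]:
    P=edge(g,rw,c0,c1,s);p,an=line(plane("top",P,z));print(nm,P[[0,-1]].round(1).tolist(),p.round(4),round(an,2))
m=(red>70).astype(np.uint8);m[:,:395]=0;m[:,425:]=0;m[:250]=0;m[300:]=0
ys,xs=np.nonzero(m);print("rows",ys.min(),ys.max())
print("bar ends",plane("top",[[408,ys.min()-.5],[408,ys.max()+.5]],.092))
print(proj("top",[[.514,-.104,.092],[.514,-.104,.064]]))
E
```

```text
barR [[411.1, 263.0], [412.1, 292.0]] [ 0.5104 -0.1098] -0.34
barL [[401.8, 263.0], [402.4, 292.0]] [ 0.5171 -0.0989] -0.22
jawback [[418.6, 262.0], [417.4, 297.0]] [ 0.5117 -0.1285] -4.66
plate/jaw [[393.2, 262.0], [391.8, 297.0]] [ 0.5113 -0.0794] -4.52
fixedInner [[286.0, 252.0], [283.1, 292.0]] [0.5353 0.1239] -4.78
rows 261 293
bar ends [[ 0.54382547 -0.10457052]
 [ 0.48424071 -0.10205289]]
[[408.39168243 276.93606436]
 [405.9507141  278.09516755]]
```

View pics/crop2.png

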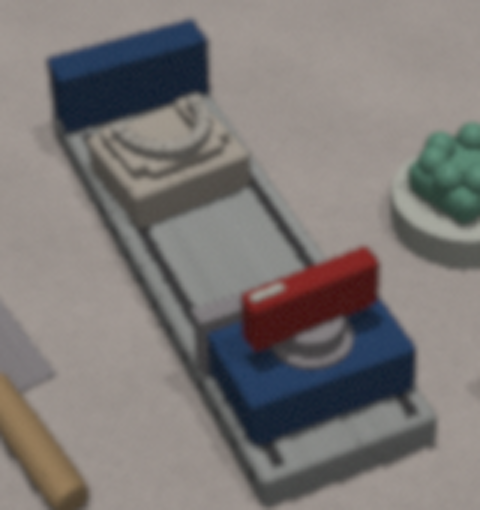

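>>> step_arm([
  [2.33, -1.55, 0.5, 0, 0, 0, 8.5],
  [2.33, -1.55, 0.5, 0, 0, 0, 8.5],
  [2.33, -1.55, 0.5, 0, 0, 0, 8.5],
  [2.33, -1.55, 0.5, 0, 0, 0, 8.5],
  [2.33, -1.55, 0.5, 0, 0, 0, 8.5],
  [2.33, -1.55, 0.5, 0, 0, 0, 8.5],
  [2.33, -1.55, 0.5, 0, 0, 0, 8.5],
  [2.33, -1.55, 0.5, 0, 0, 0, 8.5],
  [2.33, -1.55, 0.5, 0, 0, 0, 8.5],
  [2.33, -1.55, 0.5, 0, 0, 0, 8.5],
])

```text
t: 1.23
eef_pos: [0.3328, -0.3151, 0.1812]
orientation: [3.111, 0.433, 0.0]
wrist_force: [0.7, -0.3, 0.7]
opening: 0.0851
finger_force: 0.0
```

>>> step_arm([
  [2.33, -1.55, 0.5, 0, 0, 0, 8.5],
  [2.33, -1.55, 0.5, 0, 0, 0, 8.5],
  [2.33, -1.55, 0.5, 0, 0, 0, 8.5],
  [2.33, -1.55, 0.5, 0, 0, 0, 8.5],
  [2.33, -1.55, 0.5, 0, 0, 0, 8.5],
  [2.33, -1.55, 0.5, 0, 0, 0, 8.5],
  [2.33, -1.55, 0.5, 0, 0, 0, 8.5],
  [2.33, -1.55, 0.5, 0, 0, 0, 8.5],
  [2.33, -1.55, 0.5, 0, 0, 0, 8.5],
  [2.33, -1.55, 0.5, 0, 0, 0, 8.5],
])

```text
t: 2.07
eef_pos: [0.5146, -0.1023, 0.1311]
orientation: [3.111, 0.433, 0.0]
wrist_force: [-0.0, -0.3, 0.4]
opening: 0.085
finger_force: 0.0
```

>>> step_arm([
  [0, 0, 0, 0, 0, 4.05, 8.5],
  [0, 0, 0, 0, 0, 4.05, 8.5],
  [0, 0, 0, 0, 0, 4.05, 8.5],
  [0, 0, 0, 0, 0, 4.05, 8.5],
  [0, 0, 0, 0, 0, 0, 8.5],
  [0, 0, 0, 0, 0, 0, 8.5],
  [0, 0, 0, 0, 0, 0, 8.5],
  [0, 0, 0, 0, 0, 0, 8.5],
  [0, 0, 0, 0, 0, 0, 8.5],
  [0, 0, 0, 0, 0, 0, 8.5],
])

```text
t: 2.9
eef_pos: [0.5138, -0.1035, 0.1313]
orientation: [-3.142, 0.008, 0.0]
wrist_force: [-0.2, -0.0, 1.1]
opening: 0.0852
finger_force: 0.0
```

>>> step_arm([
  [0, 0, 1.0, 0, 0, 0, 8.5],
  [0, 0, 1.0, 0, 0, 0, 8.5],
  [0, 0, 1.0, 0, 0, 0, 8.5],
  [0, 0, 1.0, 0, 0, 0, 8.5],
  [0, 0, 1.0, 0, 0, 0, 7],
  [0, 0, 1.0, 0, 0, 0, 5],
  [0, 0, 0.6, 0, 0, 0, 4],
  [0, 0, 0, 0, 0, 0, 3.5],
  [0, 0, 0, 0, 0, 0, 3],
  [0, 0, 0, 0, 0, 0, 2.5],
])

```text
t: 3.73
eef_pos: [0.5141, -0.1036, 0.0657]
orientation: [3.141, -0.009, 0.001]
wrist_force: [0.1, -0.1, -0.2]
opening: 0.0252
finger_force: 0.0
```

>>> step_arm([
  [0, 0, 0, 0, 0, 0, 2],
  [0, 0, 0, 0, 0, 0, 1.7],
  [0, 0, 0, 0, 0, 0, 1.2],
  [0, 0, 0, 0, 0, 0, 0.8],
  [0, 0, 0, 0, 0, 0, 0.8],
  [0, 0, 0, 0, 0, 0, 0.5],
  [0, 0, 0, 0, 0, 0, 0.5],
  [0, 0, 0, 0, 0, 0, 0.5],
  [0, 0, 0, 0, 0, 0, 0.5],
  [0, 0, 0, 0, 0, 0, 0.5],
])

```text
t: 4.57
eef_pos: [0.5141, -0.1031, 0.066]
orientation: [-3.141, 0.009, -0.001]
wrist_force: [-1.0, 4.6, 6.1]
opening: 0.0129
finger_force: 60.1
```

>>> step_arm([
  [0, 0, 0, 0, 0, -4, 0.5],
  [0, 0, 0, 0, 0, -4, 0.5],
  [0, 0, 0, 0, 0, -4, 0.5],
  [0, 0, 0, 0, 0, -4, 0.5],
  [0, 0, 0, 0, 0, -4, 0.5],
  [0, 0, 0, 0, 0, -4, 0.5],
  [0, 0, 0, 0, 0, -4, 0.5],
  [0, 0, 0, 0, 0, -4, 0.5],
  [0, 0, 0, 0, 0, -4, 0.5],
  [0, 0, 0, 0, 0, -4, 0.5],
])

```text
t: 5.4
eef_pos: [0.5138, -0.1032, 0.0658]
orientation: [-2.953, -1.071, -0.0]
wrist_force: [-3.9, 2.9, 5.6]
opening: 0.0127
finger_force: 60.1
```

```bash
python3 -c "
from h import *
s=read_state();print(s['wrist_force'].round(1),s['wrist_torque'].round(2),s['joint_pos'].round(2),s['opening'])"
```

```text
[-3.9  2.9  5.6] [ 0.35  0.53 -0.22] [-0.27  0.44  1.75  0.    0.95  0.61] 0.012728670184239586
```

>>> step_arm([
  [0, 0, 0, 0, 0, -5, 0.5],
  [0, 0, 0, 0, 0, -5, 0.5],
  [0, 0, 0, 0, 0, -5, 0.5],
  [0, 0, 0, 0, 0, -5, 0.5],
  [0, 0, 0, 0, 0, -5, 0.5],
  [0, 0, 0, 0, 0, -5, 0.5],
  [0, 0, 0, 0, 0, -5, 0.5],
  [0, 0, 0, 0, 0, -5, 0.5],
  [0, 0, 0, 0, 0, 0, 0.5],
  [0, 0, 0, 0, 0, 0, 0.5],
])

```text
t: 6.23
eef_pos: [0.5132, -0.1033, 0.0658]
orientation: [-2.411, -2.013, 0.001]
wrist_force: [-8.6, 2.0, 8.9]
opening: 0.0129
finger_force: 60.6
```

Run:
```python
from h import *
s=read_state();print(s['wrist_force'].round(1),s['wrist_torque'].round(2),s['joint_pos'].round(2),s['opening'])
b=capture("side");a=capture("top")
cv2.imwrite("pics/v1.png",np.hstack([cv2.resize(b[200:390,235:405],None,fx=2.3,fy=2.3),cv2.resize(a[235:320,260:440],(390,437))])[:,:,::-1])
```

```text
[-8.6  2.   8.9] [0.39 1.37 0.15] [-0.27  0.44  1.75 -0.    0.95 -0.09] 0.01289614795309456
```

View pics/v1.png

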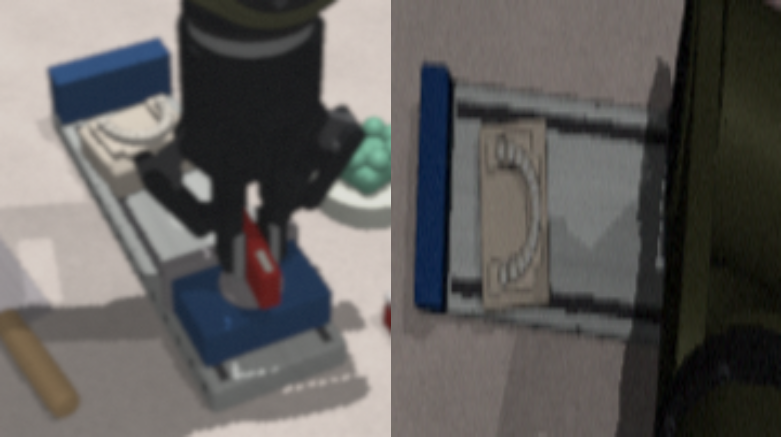

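The knob bar has turned to lie along the bed and the fingers are still holding it. Now I'll slide the jaw forward.

>>> step_arm([
  [0.5, -0.06, 0, 0, 0, 0, 0.5],
  [1.0, -0.11, 0, 0, 0, 0, 0.5],
  [1.0, -0.11, 0, 0, 0, 0, 0.5],
  [1.0, -0.11, 0, 0, 0, 0, 0.5],
  [1.0, -0.11, 0, 0, 0, 0, 0.5],
  [1.0, -0.11, 0, 0, 0, 0, 0.5],
  [1.0, -0.11, 0, 0, 0, 0, 0.5],
  [1.0, -0.11, 0, 0, 0, 0, 0.5],
  [1.0, -0.11, 0, 0, 0, 0, 0.5],
  [0.5, -0.05, 0, 0, 0, 0, 0.5],
])

```text
t: 7.17
eef_pos: [0.5205, -0.0123, 0.0658]
orientation: [2.412, 2.013, 0.001]
wrist_force: [-2.9, -2.0, 6.5]
opening: 0.0135
finger_force: 60.3
```

Run:
```python
from h import *
s=read_state();print(s['wrist_force'].round(1),s['wrist_torque'].round(2),s['eef_pos'].round(4))
b=capture("side");a=capture("top")
cv2.imwrite("pics/v2.png",np.hstack([cv2.resize(b[200:390,235:405],None,fx=2.3,fy=2.3),cv2.resize(a[235:320,260:440],(390,437))])[:,:,::-1])
```

```text
[-2.9 -2.   6.5] [-0.37  0.42  0.05] [ 0.5205 -0.0123  0.0658]
```

View pics/v2.png

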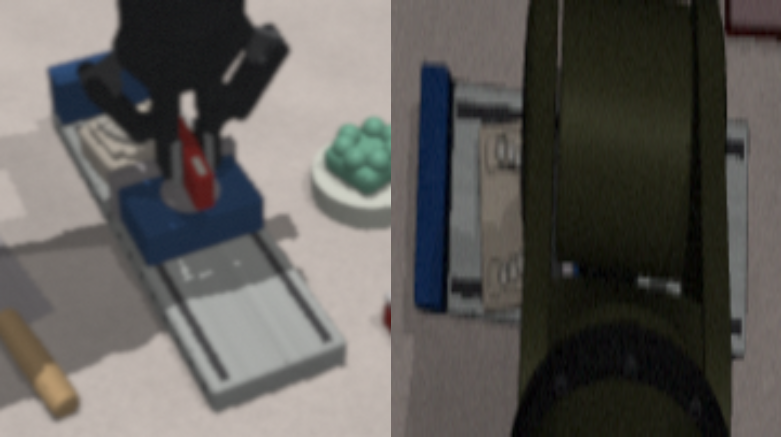

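The jaw slid about 91 mm with the knob, at a drag of about 2 N, and is close to the model. I'll creep forward from here, watching the force.

>>> step_arm([
  [0.35, -0.035, 0, 0, 0, 0, 0.5],
  [0.35, -0.035, 0, 0, 0, 0, 0.5],
  [0.35, -0.035, 0, 0, 0, 0, 0.5],
  [0.35, -0.035, 0, 0, 0, 0, 0.5],
  [0.35, -0.035, 0, 0, 0, 0, 0.5],
  [0.3, -0.03, 0, 0, 0, 0, 0.5],
  [0.3, -0.03, 0, 0, 0, 0, 0.5],
  [0.2, -0.02, 0, 0, 0, 0, 0.5],
  [0.2, -0.02, 0, 0, 0, 0, 0.5],
  [0.2, -0.02, 0, 0, 0, 0, 0.5],
])

```text
t: 8.1
eef_pos: [0.5228, 0.0162, 0.0658]
orientation: [2.412, 2.012, 0.0]
wrist_force: [-3.5, -4.3, 6.3]
opening: 0.0129
finger_force: 60.3
```

>>> step_arm([
  [0.15, -0.015, 0, 0, 0, 0, 0.5],
  [0.15, -0.015, 0, 0, 0, 0, 0.5],
  [0.1, -0.01, 0, 0, 0, 0, 0.5],
  [0.1, -0.01, 0, 0, 0, 0, 0.5],
  [0.0, 0, 0, 0, 0, 0, 0.5],
  [0.0, 0, 0, 0, 0, 0, 0.5],
  [0, 0, 0, 0, 0, 0, 0.5],
  [0, 0, 0, 0, 0, 0, 0.5],
  [0, 0, 0, 0, 0, 0, 0.5],
  [0, 0, 0, 0, 0, 0, 0.5],
])

```text
t: 8.93
eef_pos: [0.5232, 0.0213, 0.0658]
orientation: [2.412, 2.012, 0.001]
wrist_force: [-3.4, -1.4, 6.4]
opening: 0.0129
finger_force: 60.3
```

>>> step_arm([
  [0.08, -0.008, 0, 0, 0, 0, 0.5],
  [0.08, -0.008, 0, 0, 0, 0, 0.5],
  [0.08, -0.008, 0, 0, 0, 0, 0.5],
  [0.08, -0.008, 0, 0, 0, 0, 0.5],
  [0.08, -0.008, 0, 0, 0, 0, 0.5],
  [0, 0, 0, 0, 0, 0, 0.5],
  [0, 0, 0, 0, 0, 0, 0.5],
  [0, 0, 0, 0, 0, 0, 0.5],
  [0, 0, 0, 0, 0, 0, 0.5],
  [0, 0, 0, 0, 0, 0, 0.5],
])

```text
t: 9.77
eef_pos: [0.5236, 0.0252, 0.0658]
orientation: [2.412, 2.012, 0.001]
wrist_force: [-2.5, -2.8, 6.8]
opening: 0.013
finger_force: 60.3
```

>>> step_arm([
  [0.04, -0.004, 0, 0, 0, 0, 0.5],
  [0.04, -0.004, 0, 0, 0, 0, 0.5],
  [0.04, -0.004, 0, 0, 0, 0, 0.5],
  [0.04, -0.004, 0, 0, 0, 0, 0.5],
  [0.04, -0.004, 0, 0, 0, 0, 0.5],
  [0, 0, 0, 0, 0, 0, 0.5],
  [0, 0, 0, 0, 0, 0, 0.5],
  [0, 0, 0, 0, 0, 0, 0.5],
  [0, 0, 0, 0, 0, 0, 0.5],
  [0, 0, 0, 0, 0, 0, 0.5],
])

```text
t: 10.6
eef_pos: [0.5237, 0.0272, 0.0658]
orientation: [2.412, 2.012, 0.0]
wrist_force: [-2.7, -3.3, 6.5]
opening: 0.0127
finger_force: 60.3
```

>>> step_arm([
  [0.04, -0.004, 0, 0, 0, 0, 0.5],
  [0.04, -0.004, 0, 0, 0, 0, 0.5],
  [0.04, -0.004, 0, 0, 0, 0, 0.5],
  [0.04, -0.004, 0, 0, 0, 0, 0.5],
  [0.04, -0.004, 0, 0, 0, 0, 0.5],
  [0, 0, 0, 0, 0, 0, 0.5],
  [0, 0, 0, 0, 0, 0, 0.5],
  [0, 0, 0, 0, 0, 0, 0.5],
  [0, 0, 0, 0, 0, 0, 0.5],
  [0, 0, 0, 0, 0, 0, 0.5],
])

```text
t: 11.43
eef_pos: [0.5239, 0.0292, 0.0658]
orientation: [2.412, 2.012, 0.0]
wrist_force: [-2.7, -3.0, 7.2]
opening: 0.0128
finger_force: 60.3
```

Run:
```python
from h import *
b=capture("side");a=capture("top")
cv2.imwrite("pics/v3.png",np.hstack([cv2.resize(b[200:320,235:345],None,fx=4,fy=4,interpolation=2),cv2.resize(a[240:310,262:322],(340,480),interpolation=2)])[:,:,::-1])
```

```text
(no output)
```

View pics/v3.png

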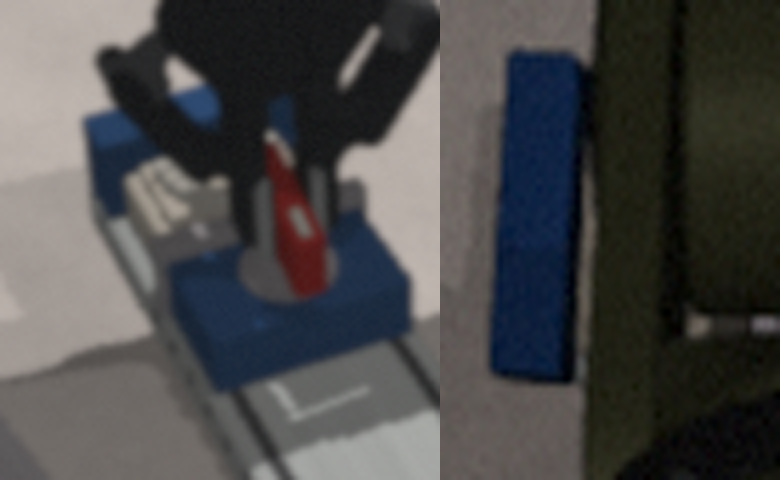

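The model is now against the sliding jaw and only a few millimetres from the fixed jaw. I'll keep creeping.

>>> step_arm([
  [0.03, -0.003, 0, 0, 0, 0, 0.5],
  [0.03, -0.003, 0, 0, 0, 0, 0.5],
  [0.03, -0.003, 0, 0, 0, 0, 0.5],
  [0.03, -0.003, 0, 0, 0, 0, 0.5],
  [0.03, -0.003, 0, 0, 0, 0, 0.5],
  [0.03, -0.003, 0, 0, 0, 0, 0.5],
  [0.03, -0.003, 0, 0, 0, 0, 0.5],
  [0, 0, 0, 0, 0, 0, 0.5],
  [0, 0, 0, 0, 0, 0, 0.5],
  [0, 0, 0, 0, 0, 0, 0.5],
])

```text
t: 12.37
eef_pos: [0.5241, 0.0308, 0.0658]
orientation: [2.412, 2.011, -0.0]
wrist_force: [-4.0, -7.5, 6.0]
opening: 0.013
finger_force: 60.3
```

>>> step_arm([
  [0.03, -0.003, 0, 0, 0, 0, 0.5],
  [0.03, -0.003, 0, 0, 0, 0, 0.5],
  [0.03, -0.003, 0, 0, 0, 0, 0.5],
  [0, 0, 0, 0, 0, 0, 0.5],
  [0, 0, 0, 0, 0, 0, 0.5],
  [0, 0, 0, 0, 0, 0, 0.5],
  [0, 0, 0, 0, 0, 0, 0.5],
  [0, 0, 0, 0, 0, 0, 0.5],
  [0, 0, 0, 0, 0, 0, 0.5],
  [0, 0, 0, 0, 0, 0, 0.5],
])

```text
t: 13.2
eef_pos: [0.5241, 0.0309, 0.0658]
orientation: [2.411, 2.011, -0.002]
wrist_force: [-4.6, -14.6, 7.6]
opening: 0.0128
finger_force: 60.4
```

The jaw has stopped against the model with about 15 N of push. Now I'll tighten the knob while holding that push.

>>> step_arm([
  [0, 0, 0, 0, 0, 5, 0.5],
  [0, 0, 0, 0, 0, 5, 0.5],
  [0, 0, 0, 0, 0, 5, 0.5],
  [0, 0, 0, 0, 0, 5, 0.5],
  [0, 0, 0, 0, 0, 5, 0.5],
  [0, 0, 0, 0, 0, 5, 0.5],
  [0, 0, 0, 0, 0, 5, 0.5],
  [0, 0, 0, 0, 0, 5, 0.5],
  [0, 0, 0, 0, 0, 0, 0.5],
  [0, 0, 0, 0, 0, 0, 0.5],
])

```text
t: 14.03
eef_pos: [0.5246, 0.0305, 0.0658]
orientation: [2.953, 1.063, 0.001]
wrist_force: [1.1, -16.8, 4.1]
opening: 0.0127
finger_force: 60.1
```

>>> step_arm([
  [0, 0, 0, 0, 0, 5, 0.5],
  [0, 0, 0, 0, 0, 5, 0.5],
  [0, 0, 0, 0, 0, 5, 0.5],
  [0, 0, 0, 0, 0, 5, 0.5],
  [0, 0, 0, 0, 0, 5, 0.5],
  [0, 0, 0, 0, 0, 5, 0.5],
  [0, 0, 0, 0, 0, 5, 0.5],
  [0, 0, 0, 0, 0, 4, 0.5],
  [0, 0, 0, 0, 0, 0, 0.5],
  [0, 0, 0, 0, 0, 0, 0.5],
])

```text
t: 14.87
eef_pos: [0.5248, 0.0299, 0.066]
orientation: [3.138, 0.017, 0.003]
wrist_force: [2.7, -22.4, 3.7]
opening: 0.0127
finger_force: 60.3
```

```bash
python3 -c "
from h import *
s=read_state();print(s['wrist_force'].round(1),s['wrist_torque'].round(2),s['joint_pos'].round(2),s['orientation'].round(4))"
```

```text
[  2.7 -22.4   3.7] [-4.   -0.26 -0.06] [-0.01  0.45  1.74 -0.    0.95  1.55] [3.1378 0.0166 0.0035]
```

>>> step_arm([
  [0, 0, 0, 0, 0, 2, 0.5],
  [0, 0, 0, 0, 0, 2, 0.5],
  [0, 0, 0, 0, 0, 1.5, 0.5],
  [0, 0, 0, 0, 0, 1, 0.5],
  [0, 0, 0, 0, 0, 0.5, 0.5],
  [0, 0, 0, 0, 0, 0, 0.5],
  [0, 0, 0, 0, 0, 0, 0.5],
  [0, 0, 0, 0, 0, 0, 0.5],
  [0, 0, 0, 0, 0, 0, 0.5],
  [0, 0, 0, 0, 0, 0, 0.5],
])

```text
t: 15.7
eef_pos: [0.5248, 0.0298, 0.066]
orientation: [3.133, -0.172, 0.004]
wrist_force: [0.8, -23.2, 5.7]
opening: 0.013
finger_force: 61.8
```

```bash
python3 -c "
from h import *
s=read_state();print(s['wrist_force'].round(1),s['wrist_torque'].round(2),s['orientation'].round(4), np.degrees(2*np.arctan2(s['orientation'][1],s['orientation'][0])))"
```

```text
[  0.8 -23.2   5.7] [-4.11 -0.12  0.93] [ 3.1327 -0.1717  0.0038] -6.275863930576347
```

The knob is at its tight stop, with the torque up to 0.93 N m. I'll relieve the preload, release the bar and retreat straight up.

>>> step_arm([
  [0, 0.07, 0, 0, 0, -0.7, 0.5],
  [0, 0.07, 0, 0, 0, -0.6, 0.5],
  [0, 0.06, 0, 0, 0, 0, 0.5],
  [0, 0, 0, 0, 0, 0, 0.5],
  [0, 0, 0, 0, 0, 0, 0.5],
  [0, 0, 0, 0, 0, 0, 2],
  [0, 0, 0, 0, 0, 0, 3],
  [0, 0, 0, 0, 0, 0, 4],
  [0, 0, 0, 0, 0, 0, 4],
  [0, 0, 0, 0, 0, 0, 4],
])

```text
t: 16.53
eef_pos: [0.5237, 0.0305, 0.0652]
orientation: [-3.138, 0.138, 0.0]
wrist_force: [0.0, 0.3, -0.0]
opening: 0.0402
finger_force: 0.0
```

>>> step_arm([
  [0, 0, 0, 0, 0, 0, 4],
  [0, 0, 0, 0, 0, 0, 4],
  [0, 0, -0.5, 0, 0, 0, 4],
  [0, 0, -1, 0, 0, 0, 4],
  [0, 0, -1.5, 0, 0, 0, 4],
  [0, 0, -2, 0, 0, 0, 4],
  [0, 0, -2, 0, 0, 0, 4],
  [0, 0, -2, 0, 0, 0, 4],
  [0, 0, -2, 0, 0, 0, 4],
  [0, 0, -2, 0, 0, 0, 4],
])

```text
t: 17.37
eef_pos: [0.5237, 0.0304, 0.1974]
orientation: [-3.139, 0.138, -0.002]
wrist_force: [-0.4, 0.2, 0.5]
opening: 0.0404
finger_force: 0.0
```

>>> step_arm([
  [-2, 2, -1, 0, 0, 0, 4],
  [-2, 2, 0, 0, 0, 0, 4],
  [-2, 2, 0, 0, 0, 0, 4],
  [-2, 2, 0, 0, 0, 0, 4],
  [-1, 2, 0, 0, 0, 0, 4],
  [-1, 2, 0, 0, 0, 0, 4],
  [0, 2, 0, 0, 0, 0, 4],
  [0, 2, 0, 0, 0, 0, 4],
  [0, 2, 0, 0, 0, 0, 4],
  [0, 0, 0, 0, 0, 0, 4],
])

```text
t: 18.2
eef_pos: [0.4081, -0.1424, 0.2063]
orientation: [3.138, -0.141, 0.002]
wrist_force: [0.1, 0.3, 1.0]
opening: 0.0402
finger_force: 0.0
```

Run:
```python
from h import *
b=capture("side");a=capture("top")
cv2.imwrite("pics/v4.png",np.hstack([cv2.resize(b[200:330,240:370],None,fx=3,fy=3,interpolation=2),cv2.resize(a[240:315,265:395],(400,390),interpolation=2)])[:,:,::-1])
```

```text
(no output)
```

View pics/v4.png

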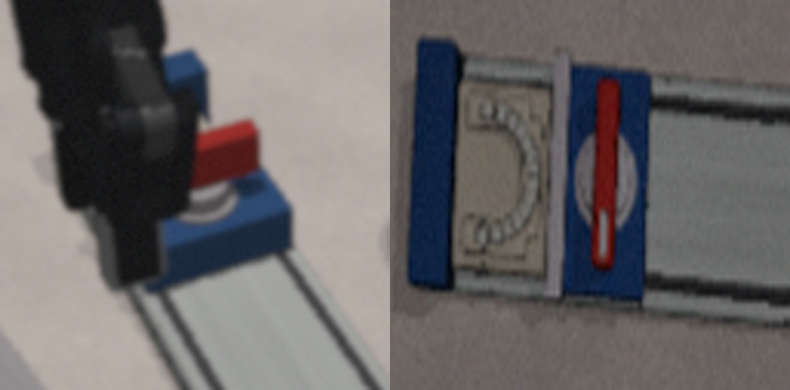

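The top view shows the model between the fixed jaw, at about (455,180) in the crop, and the plate, at about (558,175). It is squared up against them, and the bar lies parallel to the jaws, so the knob is tight. I'll hand the job in.

```bash
python3 -c "
from cell import *
print(close_job())"
```

```text
the job is handed in; nothing more can be done
None
```

The job is handed in: the jaw was freed and slid up until the model seated at about 15 N, then the knob was tightened to its stop (push peaked near 23 N) and the arm moved clear, at about 18 s.

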